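# Check the tray clamp for tightness, then load the tray

### The job

Swing the red-ball clamp lever of the grey stand clockwise (seen from above) until it comes up firm, then lean on the ball across the lever with about 8 N for a good second to prove the screw holds, never so hard that the screw itself turns. Let go with the lever left home, and only then stand the orange-lidded jar upright in the blue tray, set down gently, without disturbing the other stock.

Things in the scene. Friction and masses are not known exactly. Their poses are not given: they have to be found in the camera images.
- stand: Fixed clamp-on stand, standing anywhere with any small yaw. Origin under the foot block on the work surface. Foot block grey, 90 x 80 mm, 50 mm tall, on a foot plate 130 x 110 mm; an aluminium tongue (50 mm wide, top at 56 mm) runs along its +y to the blue tray. z up.
- pivot (a point): Point on the vertical axis of the clamp screw, straight over the stand's origin, at the height of the ball's centre (97 mm). The lever turns about it: first slack, clockwise by 0.5 to 1.1 rad (under 1 N at the ball), ending on the robot's side of the block, then firm. Then the ball gives about 2 mm per 10 N and springs back. The screw itself turns above about 16 N at the ball (1.4 N m).
- ball (a point): Centre of the red ball, 26 mm across, at the end of the clamp lever: 85 mm from the screw axis, 97 mm above the work surface. A steel arm, 10 mm thick, runs to it from a black hub 30 mm across on the axis (top 92 mm above the surface). The lever stays where it is left while slack.
- mark (a point): White witness line on the brass flange of the screw (56 mm across, top 62 mm above the surface), this point 24 mm from the screw axis. Its x axis points outward; when the lever is home the arm stands near the line, within about 0.15 rad either way: where it comes up firm is found only by feel. The line moves only if the screw turns, which it must not.
- screw_twist (a joint): Elastic twist of the clamp screw's shank, rad: 0 unloaded, positive under a tightening (clockwise) torque, 120 N m/rad. Too small to see: 8 N across the lever at the ball (0.68 N m) gives 0.0057 rad.
- tray (a point): Centre of the upper face of the tray floor, 56 mm above the work surface and 140 mm from the screw axis along the stand's +y. The tray is blue, 130 x 130 mm outside, 120 x 120 mm inside, with a rim rising 8 mm above its floor; its sides are parallel to the stand's x and y (axes as the stand's).
- jar_orange: The jar to load: amber glass with paper label and orange lid, 56 mm across, 90 mm tall, 0.3 kg; origin at the centre of its underside, z up. Stands on the work surface on the robot's right, among two others.
- jar_green: Bystander: jar of the same shape with a green lid; origin at the centre of its underside.
- jar_white: Bystander: jar of the same shape with a white lid; origin at the centre of its underside.
- pump_bottle: Bystander: white pump bottle, 68 mm across, body 130 mm tall, black pump up to 190 mm; origin at the centre of its underside.
- can: Bystander: tin can with yellow label, 74 mm across, 110 mm tall; origin at the centre of its underside.
- tub: Bystander: grey food tub with blue lid, 116 x 86 mm, 60 mm tall; origin at the centre of its underside.

How it is judged:
On the way, in this order (a step that is already met when the one before it is completed fails the run):
1. with the lever firm, the screw carries a tightening torque of 0.5 to 1.0 N m (6 to 12 N across the lever at the ball) (value of joint screw_twist between 0.00417 and 0.00833 rad), for 0.8 s.
2. the orange-lidded jar stands upright in the tray (x of jar_orange in the frame of tray between -0.034 and 0.034 m and y of jar_orange in the frame of tray between -0.034 and 0.034 m and z of jar_orange in the frame of tray between -0.005 and 0.005 m and angle between jar_orange's own z axis and vertical below 0.08 rad), for 0.2 s.
At the end, for the whole second after the job is handed in: The orange-lidded jar stands upright (0.08 rad) and at rest on the tray floor (within 5 mm), within 34 mm of the tray's centre along each side; the lever is let go still home: screw twist under 0.002 rad, ball within 22 mm (loose side) or 18 mm of the line from axis through mark (all of step 2 and linear speed of jar_orange below 0.02 m/s and value of joint screw_twist between -0.002 and 0.002 rad and y of ball in the frame of mark between -0.018 and 0.022 m); the robot touches nothing.
It fails at once if the screw itself turns: the witness mark moves by more than 0.7 mm (distance of mark from where it was at the start of the episode above 0.0007 m).
It fails at once if the jar is dropped or pressed into the tray: more than 50 N between them (contact force between jar_orange and stand above 50 N).
It fails at once if other stock disturbed: moved by more than 30 mm (distance of any of jar_green, jar_white, pump_bottle, can, tub from where it was at the start of the episode above 0.03 m).
It also fails if it takes over 70 s, if anything falls off the work surface, if the arm or the gripper's body presses on something with over 40 N, if the wrist force passes 120 N, or if a joint passes its speed limit or range.

### The arm

A 6-joint arm with a two-finger parallel gripper is mounted at the origin on the work surface. World frame = base frame: x ahead of the robot, y to its left, z up, the work surface at z = 0. Lengths are in m, angles in rad, forces in N, time in s.
With the tool pointing down it reaches from about 0.275 to 0.875 m from the base axis. Payload 12.5 kg.
Tool frame: the origin (TCP) lies at the very end of the fingers, on their centre line; the grasp point (between the pads) lies 19 mm behind it; z points along the fingers, y is the line along which they close (so a half turn about z gives the same grasp; the last joint's range is limited). The gripper opens to 85 mm and grips with 20 to 120 N. Pads are 22 mm wide; open, the fingers measure 114 mm over their backs; the gripper's body (76 mm by 85 mm) begins 54 mm behind the grasp point. The pads swing forward as they close: fully open they stand 13 mm farther back than shut.
Start: joints at [-1.203, 0.351, 1.652, -0, 1.139, -0.085], TCP at [0.241, -0.495, 0.231] pointing down, gripper open.
Joint ranges: [-2.75, 2.75], [-0.79, 2.1], [0.01, 2.65], [-1.57, 4.71], [0.07, 3.14], [-2.87, 2.87]. Speed limits (rad/s): [2.22, 2.22, 2.79, 3.14, 3.14, 3.14].

### API

Orientations are given as a 3x3 rotation matrix whose columns are the frame's x, y, z axes.
In Python, from bench import manip gives the robot as it stands. Calls block until the motion is done:
- manip.move_ptp(position, orientation): joint-space move of the TCP to a pose.
- manip.move_l(position, attitude=None, max_speed=0.15): straight line of the TCP; attitude=None keeps the orientation; max_speed is the mean speed in m/s.
- manip.move_j(angles): joint-space move.
- manip.set_gripper(opening, effort=None): opening from 0.0 (shut) to 1.0 (fully open); effort is the grip in N (None keeps the last); returns when the fingers have stopped.
- manip.dwell(seconds).
- manip.inverse_kinematics(position, orientation): joint angles nearest the present ones, or None.
- manip.grab_frame(name): name is "scene" or "top" or "wrist"; returns (picture, depth): 384x512x3 uint8, red, green, blue; 384x512 float32, m along the optical axis (not along the pixel's ray), 0 where there is no reading.
- manip.get_calibration(name): a dict with "camera_matrix" (3x3 intrinsics, pixels), "k1" (the pictures are not rectified: a ray, as slopes to the right and down, at radius r is drawn at 1 + k1 r^2 times it, then the intrinsics apply), "R" (3x3) and "t" (3): a world point X has camera coordinates R X + t. Camera axes: x right, y down, z forward; pixel columns grow to the right and rows downward; lengths in m; the calibration is good to about 2 mm. A picture is of the moment at which its call begins: read the wrist's pose just before it. get_calibration takes no time and is no camera call; for the wrist camera it gives the pose at the moment of the call.
A pose or a line that the arm cannot do raises manip.Unreachable and nothing moves.
- manip.sign_off(): hands the job in; it is judged then, once.
Trained networks look in the newest picture that a camera, given by its name, has taken for a name from the list of things; names that differ only in an ending like _2 or _b are one class to them, and where a whole thing is asked for, a point or a joint stands for the part that bears it (a point fixed in the world has none). Each returns a list of dicts, best first, with "confidence" (0 to 1); they miss things now and then, are a little off and sometimes report something else, mostly with a low value. They report only what shows in the picture. A call takes as long as a camera call.
- manip.look_for(camera, name): "at" ([x, y, z] in m, in world coordinates, good to about 4 mm: the middle of the surface that is visible of it).
Readings, each from a call of its own:
- manip.current_time(): time.
- manip.current_qpos(): joint angles.
- manip.current_joint_vel(): joint speeds.
- manip.current_joint_torque(): joint torques, N m.
- manip.current_ee_pos(): TCP position.
- manip.current_tcp_rot(): TCP orientation.
- manip.current_force(): force on the tool from outside, world axes, zero at the start.
- manip.current_ft_torque(): the same for the moment, N m.
- manip.current_grip_width(): opening from 0.0 (shut) to 1.0 (fully open).
- manip.current_grip_force(): force on a finger pad.
Only numpy, scipy, OpenCV 4.12 (cv2) and the standard library are available. Lean on these libraries where they do the work, as an engineer would, in place of code of your own. Each camera call takes 0.05 s, during which the arm holds its last target. There are 200 camera calls.

## Working session

There is one attempt and no reset: what is moved stays moved. The work goes in short steps, each a Python script; the robot and the scene stay as the last script left them, time stands still between calls to the robot, and variables do not carry over. Pictures are saved under pics/ and viewed, at most 10 in all, crops included, and the job is handed in when it is done.

```bash
mkdir -p pics; ls; python3 - <<'E'
from bench import manip as m
import cv2,numpy as np
for c in("scene","top"):
    p,d=m.grab_frame(c); cv2.imwrite(f"pics/{c}0.png",p[:,:,::-1]); np.save(f"pics/{c}d.npy",d)
    for n in("stand","ball","mark","pivot","tray","jar_orange","jar_green","jar_white","pump_bottle","can","tub"):
        r=m.look_for(c,n); print(c,n,[(np.round(x["at"],3).tolist(),round(x["confidence"],2)) for x in r[:2]])
    k=m.get_calibration(c);print(k)
print(m.current_time())
E
```

```text
pics
scene stand [([0.567, 0.155, 0.058], 0.97), ([0.509, -0.345, 0.07], 0.65)]
scene ball [([0.356, 0.438, 0.059], 0.67), ([0.52, 0.075, 0.091], 0.6)]
scene mark [([0.54, 0.079, 0.084], 0.88)]
scene pivot [([0.566, 0.155, 0.058], 0.91)]
scene tray [([0.566, 0.156, 0.059], 0.61), ([0.355, 0.441, 0.062], 0.59)]
scene jar_orange [([0.494, -0.208, 0.068], 0.66), ([0.509, -0.345, 0.069], 0.63)]
scene jar_green [([0.616, -0.23, 0.074], 0.9)]
scene jar_white [([0.494, -0.209, 0.068], 0.91)]
scene pump_bottle [([0.779, -0.087, 0.113], 0.63)]
scene can [([0.776, -0.226, 0.093], 0.65)]
scene tub []
{'camera_matrix': array([[428.23448432,   0.        , 258.36898799],
       [  0.        , 428.23448432, 189.61192291],
       [  0.        ,   0.        ,   1.        ]]), 'k1': -0.0527608204675781, 'R': array([[ 0.42954483,  0.90294577, -0.01342307],
       [ 0.64131736, -0.3154817 , -0.69941643],
       [-0.63576984,  0.29182226, -0.71458833]]), 't': array([-0.26872179, -0.28308448,  1.76857508])}
top stand [([0.548, 0.17, 0.053], 0.78)]
top ball [([0.51, 0.068, 0.091], 0.56)]
top mark [([0.532,
[... 204 characters left out ...]
084], 0.19)]
top jar_green [([0.743, -0.213, 0.11], 0.74), ([0.599, -0.223, 0.092], 0.58)]
top jar_white [([0.476, -0.195, 0.089], 0.94)]
top pump_bottle [([0.75, -0.074, 0.128], 0.57), ([0.335, 0.443, 0.06], 0.17)]
top can [([0.74, -0.213, 0.109], 0.6)]
top tub [([0.333, 0.442, 0.06], 0.85)]
{'camera_matrix': array([[407.13472917,   0.        , 255.41159895],
       [  0.        , 407.13472917, 202.0082063 ],
       [  0.        ,   0.        ,   1.        ]]), 'k1': 0.0057216342756420185, 'R': array([[ 0.01016721, -0.99985324, -0.01378828],
       [-0.99818039, -0.00932868, -0.0595726 ],
       [ 0.05943523,  0.01436888, -0.99812874]]), 't': array([0.04688499, 0.53001639, 1.10872024])}
1.2
```

```bash
python3 - <<'E'
import cv2
i=cv2.imread("pics/top0.png"); cv2.imwrite("pics/top_v.png",cv2.resize(i,(800,600),interpolation=cv2.INTER_CUBIC))
E
```

```text
(no output)
```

View pics/scene0.png

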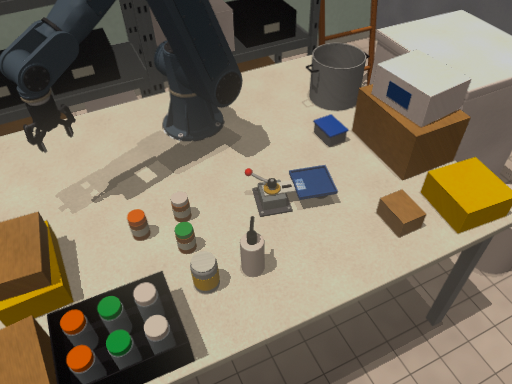

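View pics/top_v.png

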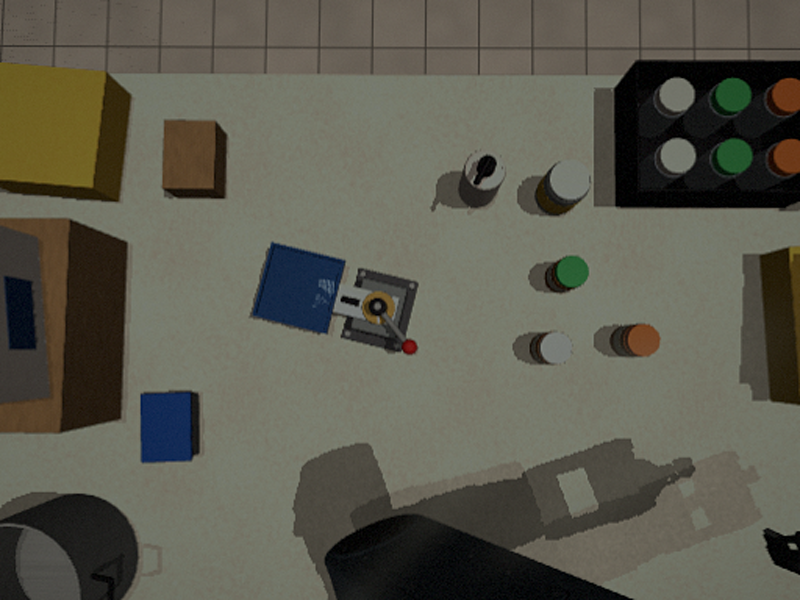

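```bash
cat > h.py <<'E'
from bench import manip as m
import numpy as np,cv2
def ray(cal,px):
    u=cv2.undistortPoints(np.array(px,float).reshape(-1,1,2),cal["camera_matrix"],np.array([cal["k1"],0,0,0,0.]))[:,0]
    d=np.c_[u,np.ones(len(u))]@cal["R"]; return -cal["R"].T@cal["t"],d
def onplane(cal,px,z):
    c,d=ray(cal,px); return c+d*((z-c[2])/d[:,2])[:,None]
def proj(cal,X):
    v,_=cv2.Rodrigues(np.asarray(cal["R"])); return cv2.projectPoints(np.array(X,float).reshape(-1,1,3),v,cal["t"],cal["camera_matrix"],np.array([cal["k1"],0,0,0,0.]))[0][:,0]
def down(a): # tool down, tool y (closing line) at world angle a
    y=np.array([np.cos(a),np.sin(a),0]);z=np.array([0,0,-1.]);return np.c_[np.cross(y,z),y,z]
def blob(p,lo,hi,near=None):
    h=cv2.cvtColor(p,cv2.COLOR_RGB2HSV); k=cv2.inRange(h,lo,hi)
    n,l,s,c=cv2.connectedComponentsWithStats(k); return sorted([(int(s[i,4]),c[i].round(1).tolist()) for i in range(1,n) if s[i,4]>15],reverse=True)[:6]
E
python3 - <<'E'
from h import *
cal=m.get_calibration("top");p=cv2.imread("pics/top0.png")[:,:,::-1].copy()
print("red",blob(p,(0,190,60),(4,255,255)),blob(p,(174,150,60),(180,255,255)))
print("or",blob(p,(5,170,100),(14,255,255)))
print("blue",blob(p,(105,150,40),(125,255,255)))
q=.64
for n,px,z in(("ball",(410*q,347*q),.097),("hub",(377*q,307*q),.092),("jar",(641*q,340*q),.09),("jw",(556*q,348*q),.09),("jg",(573*q,272*q),.09),("tray",(299*q,288*q),.06)):print(n,onplane(cal,px,z).round(3))
t0=m.current_time()
m.move_ptp([.45,.10,.36],down(np.pi/2)); print(m.current_time()-t0,m.current_qpos().round(2),m.current_force().round(2))
c=m.get_calibration("wrist");pp,d=m.grab_frame("wrist");cv2.imwrite("pics/w1.png",pp[:,:,::-1]);np.savez("pics/w1.npz",R=c["R"],t=c["t"],d=d)
print(c)
for n in("ball","mark","tray"):print(n,[(x["at"],x["confidence"]) for x in m.look_for("wrist",n)[:2]])
E
```

```text
red [(56, [261.7, 221.6])] []
or [(296, [503.8, 60.1]), (285, [504.3, 99.2]), (143, [410.6, 213.1])]
blue [(2156, [190.0, 183.9]), (1383, [105.9, 272.8])]
ball [[0.473 0.033 0.097]]
hub [[0.539 0.088 0.092]]
jar [[ 0.489 -0.346  0.09 ]]
jw [[ 0.474 -0.207  0.09 ]]
jg [[ 0.6   -0.236  0.09 ]]
tray [[0.573 0.223 0.06 ]]
2.2916999999999996 [ 0.12  0.07  1.68 -0.    1.39 -1.45] [ 0.12  0.35 -0.69]
{'camera_matrix': array([[336.13668434,   0.        , 255.4807743 ],
       [  0.        , 336.13668434, 194.46104866],
       [  0.        ,   0.        ,   1.        ]]), 'k1': -0.09789901029970571, 'R': array([[ 3.63634011e-04,  9.99999678e-01, -7.14721625e-04],
       [ 9.52827918e-01, -1.29554786e-04,  3.03511025e-01],
       [ 3.03510835e-01, -7.91373649e-04, -9.52827659e-01]]), 't': array([-0.09797062, -0.50726495,  0.36651455])}
ball [([0.5147, 0.0665, 0.0907], 0.75)]
mark [([0.5216, 0.0807, 0.0923], 0.79)]
tray [([0.5441, 0.1636, 0.0554], 0.82)]
```

View pics/w1.png

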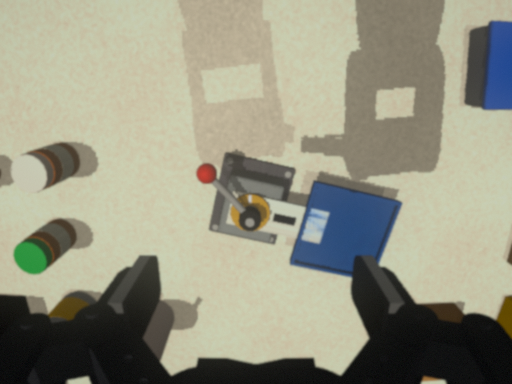

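```bash
python3 - <<'E'
from h import *
c=m.get_calibration("wrist");p=cv2.imread("pics/w1.png")[:,:,::-1].copy()
cv2.imwrite("pics/w1c.png",cv2.resize(p[150:260,190:310],None,fx=5,fy=5,interpolation=cv2.INTER_CUBIC)[:,:,::-1])
rb=blob(p,(0,170,60),(5,255,255));print(rb,blob(p,(105,150,40),(125,255,255)))
B=onplane(c,rb[0][1],.097)[0];H=onplane(c,(249,217),.092)[0];print("ball",B,"hub",H,np.linalg.norm(B-H))
# tray corners top rim z=.064
h=cv2.cvtColor(p,cv2.COLOR_RGB2HSV);k=cv2.inRange(h,(105,130,30),(125,255,255));k[:,:280]=0;k[:,405:]=0;k[:170]=0;k[280:]=0
k=cv2.morphologyEx(k,cv2.MORPH_CLOSE,np.ones((25,25),np.uint8))
ct=max(cv2.findContours(k,0,2)[0],key=cv2.contourArea);W=onplane(c,ct[:,0],.064)[:,:2]
r=cv2.minAreaRect((W*1000).astype(np.float32));print("tray rect mm",r)
E
```

```text
[(161, [204.7, 174.0])] [(3141, [351.1, 231.5]), (1972, [499.8, 67.2])]
ball [0.47473262 0.03472284 0.097     ] hub [0.53414454 0.08956661 0.092     ] 0.08100997048452346
tray rect mm ((570.69775390625, 225.73196411132812), (126.05879974365234, 126.92732238769531), 76.86149597167969)
```

View pics/w1c.png

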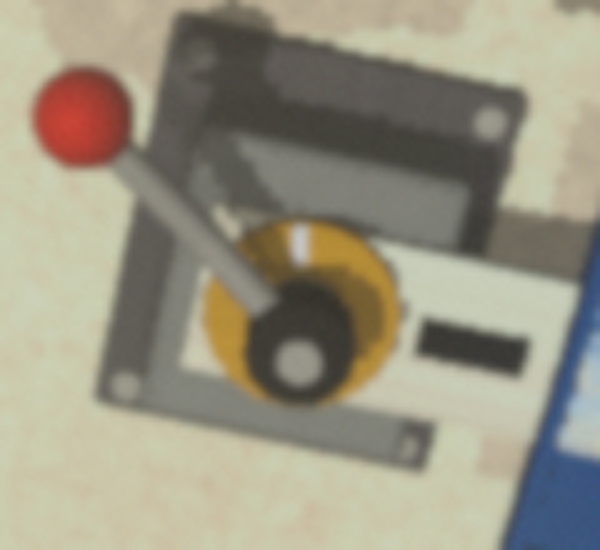

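```bash
python3 - <<'E'
from h import *
c=m.get_calibration("wrist")
F=onplane(c,(250.4,212.4),.062)[0];C=onplane(c,(249.8,222.4),.092)[0];M=onplane(c,(250,198.6),.062)[0];B=onplane(c,(206.4,173.6),.097)[0]
print(F,C,M,B)
for P in (F,np.array([.5389,.0894,0])):
    print([ (round(float(np.hypot(*(X-P)[:2])),4),round(float(np.arctan2(X[1]-P[1],X[0]-P[0])),3)) for X in(M,B)])
J=m.look_for("scene","can") 
E
```

```text
[0.53904693 0.09093284 0.062     ] [0.54179452 0.09057668 0.092     ] [0.51866241 0.09047233 0.062     ] [0.47422209 0.03687449 0.097     ]
[(0.0204, -3.119), (0.0844, -2.447)]
[(0.0203, 3.089), (0.0833, -2.46)]
```

```bash
cat > lev.py <<'E'
from h import *
P=np.array([.5395,.0902]);
def tan(phi):return np.array([np.sin(phi),-np.cos(phi)])
def pos(phi,off,z=.085):
    return np.r_[P+.085*np.array([np.cos(phi),np.sin(phi)])-off*tan(phi),z]
FL=0.
def ori(phi): return down(phi+FL)
def ft(phi,f0,n=5):
    s=[]
    for _ in range(n): m.dwell(.01); s.append(m.current_force())
    return float(-(np.mean(s,0)-f0)[:2]@tan(phi))
E
python3 - <<'E'
import lev; from lev import *
for f in(0,np.pi):
    lev.FL=f
    for a in(-2.455,-3.3): 
        q=m.inverse_kinematics(pos(a,24),ori(a)) if 0 else m.inverse_kinematics(pos(a,.024),ori(a)); print(f,a,None if q is None else np.round(q,2))
s=[]
for _ in range(20): m.dwell(.01); s.append(m.current_force())
print(np.mean(s,0),np.std(s,0),m.current_time())
E
```

```text
0 -2.455 [-0.06  0.46  1.93 -0.    0.76  2.4 ]
0 -3.3 None
3.141592653589793 -2.455 [-0.06  0.46  1.93 -0.    0.76 -0.75]
3.141592653589793 -3.3 [ 0.07  0.42  2.   -0.    0.72  0.23]
[-0.05031381  0.01191682 -0.07722123] [0.42751228 0.37804916 0.41974876] 3.9083
```

```bash
sed -i 's/^FL=0\./FL=np.pi/' lev.py; python3 - <<'E'
from lev import *
m.set_gripper(0.0,40)
a=-2.455
m.move_ptp(pos(a,.042,.17),ori(a)); m.move_l(pos(a,.042),ori(a),.1)
s=[]
for _ in range(20): m.dwell(.01); s.append(m.current_force())
f0=np.mean(s,0); np.save("f0.npy",f0); print("f0",f0,m.current_time())
off=.024
for phi in np.arange(-2.45,-2.86,-.1):
    m.move_l(pos(phi,off),ori(phi),.05); F=ft(phi,f0,8); print(round(phi,3),round(F,2),round(m.current_time(),2))
    if F>3: break
np.save("phi.npy",phi)
p,d=m.grab_frame("wrist");cv2.imwrite("pics/w2.png",p[:,:,::-1])
E
```

```text
f0 [-0.08110408  0.01043366  0.00923   ] 6.725
-2.45 0.07 7.29
-2.55 0.22 7.68
-2.65 -0.15 8.07
-2.75 -0.12 8.47
-2.85 -0.2 8.86
```

View pics/w2.png

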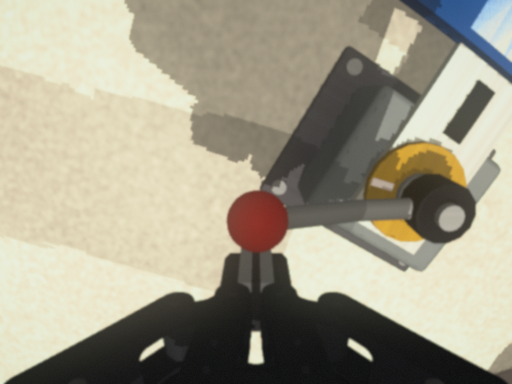

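The wrist view shows the ball at (258,221) directly ahead of the closed fingers, at (257,260). The witness line is at (383,184), and the arm is still short of it.

```bash
python3 - <<'E'
from lev import *
f0=np.load("f0.npy");off=.024;phi=float(np.load("phi.npy"));L=[]
def go(phi,n=8): m.move_l(pos(phi,off),ori(phi),.02); return ft(phi,f0,n)
F=0
while F<2 and phi>-3.4:
    phi-=.0012/.085 if phi<-2.95 else .002/.085; F=go(phi); L.append((round(phi,3),round(F,2)))
print(L[::4],L[-4:],m.current_time())
if F>=2:
    L=[]
    while F<7.4 and len(L)<25:
        phi-=min(.0004,max(.0001,(8-F)/15000))/.085; F=go(phi,15); L.append((round(phi,4),round(F,2)))
    print(L)
    H=[]
    t=m.current_time()
    while m.current_time()-t<1.5:
        H.append(round(ft(phi,f0,10),2))
        if H[-1]<6.8 or H[-1]>9.3: phi-=np.clip((8-H[-1])/15000,-.0002,.0002)/.085; go(phi,2)
    print(H)
    np.save("phi.npy",phi); print(m.current_time(),m.current_force()-f0)
    p,d=m.grab_frame("wrist");cv2.imwrite("pics/w3.png",p[:,:,::-1])
E
```

```text
[(-2.874, -0.13), (-2.968, 0.22), (-3.024, 0.27), (-3.081, -0.01), (-3.137, -0.25), (-3.194, 0.35)] [(-3.165, 0.15), (-3.179, -0.17), (-3.194, 0.35), (-3.208, 3.21)] 15.875
[(-3.2114, 4.29), (-3.2143, 5.04), (-3.2166, 5.33), (-3.2187, 5.77), (-3.2205, 6.21), (-3.2219, 6.57), (-3.2231, 6.72), (-3.2242, 7.0), (-3.2254, 7.25), (-3.2266, 7.31), (-3.2278, 7.59)]
[7.47, 7.58, 7.67, 7.82, 7.24, 7.86, 8.05, 7.73, 7.72, 7.5, 7.62, 7.66, 7.61, 7.58, 7.55, 7.81, 7.67, 7.43]
21.5 [ 0.6852934  -7.64162604 -0.31556078]
```

```bash
python3 - <<'E'
from lev import *
phi=float(np.load("phi.npy"))
m.move_l(pos(phi,.055),ori(phi),.05); m.move_l(pos(phi,.055,.22),ori(phi),.15)
m.set_gripper(1.0,40)
m.grab_frame("top"); print([ (x["at"],x["confidence"]) for x in m.look_for("top","ball")[:2]])
m.move_ptp([.40,-.35,.30],down(np.pi/2))
c=m.get_calibration("wrist");p,d=m.grab_frame("wrist");cv2.imwrite("pics/w4.png",p[:,:,::-1])
b=blob(p,(5,170,100),(14,255,255));print(b,[onplane(c,x[1],.09)[0].round(4) for x in b[:2]])
print([ (np.round(x["at"],4),x["confidence"]) for x in m.look_for("wrist","jar_orange")[:2]],m.current_time(),m.current_qpos().round(2))
E
```

```text
[]
[(1427, [258.9, 237.4])] [array([ 0.4866, -0.3471,  0.09  ])]
[(array([ 0.4792, -0.3442,  0.0883]), 0.91)] 26.45 [-0.81  0.25  1.61  0.    1.28 -2.38]
```

View pics/w4.png

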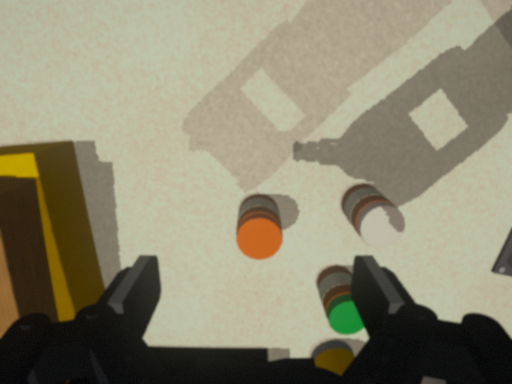

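```bash
python3 - <<'E'
from h import *
o=down(np.pi/2);J=[.487,-.347]
m.move_ptp([*J,.16],o); m.move_l([*J,.05],o,.1)
m.set_gripper(0.0,40); print(m.current_grip_width(),m.current_grip_force(),m.current_ee_pos())
m.move_l([*J,.26],o,.12); print(m.current_grip_width(),m.current_grip_force(),m.current_force(),m.current_time())
T=[.571,.2257];o2=down(np.pi/2-.23)
m.move_ptp([*T,.26],o2)
c=m.get_calibration("wrist");p,d=m.grab_frame("wrist");cv2.imwrite("pics/w5.png",p[:,:,::-1])
P,d=m.grab_frame("scene");cv2.imwrite("pics/s5.png",P[:,:,::-1]);print(m.current_time(),m.current_ee_pos())
cn=lambda x:proj(c,[[*x]])[0].round(1)
u=np.array([.2249,.9744])*.065;v=np.array([.9744,-.2249])*.065
print([cn([*(np.array(T)+a*u+b*v),.064]) for a,b in((1,1),(1,-1),(-1,-1),(-1,1))])
cv2.imwrite("pics/v5.png",np.hstack([cv2.resize(p,(400,300)),cv2.resize(P,(400,300))])[:,:,::-1])
E
```

```text
0.6394557868689694 41.411642264574766 [ 0.48729875 -0.34706121  0.05073775]
0.6354352492227273 42.50699303112924 [-0.1463451   0.12996287 -2.19657216] 30.6917
32.875 [0.57127718 0.22494818 0.25999036]
[array([317.1, 223.9]), array([323.7, 101.4]), array([191.5, 101.7]), array([198.3, 224.2])]
```

View pics/v5.png

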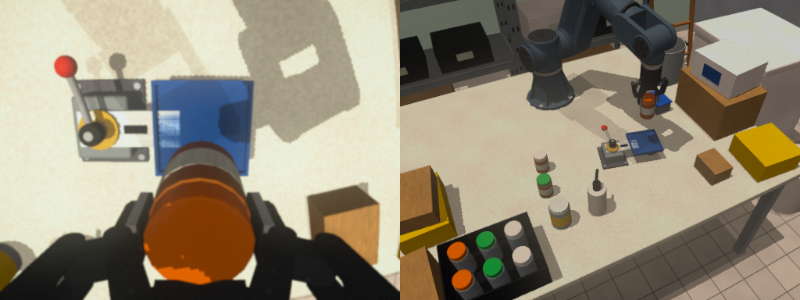

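The wrist view shows the jar upright in the grip. The tray corners, at about (152,80), (253,80) and (248,177) in the scaled view, match my prediction. The lever sits home beside its line. Next I'll set the jar down.

```bash
python3 - <<'E'
from h import *
T=[.571,.2257]
def fz(): 
    s=[]
    for _ in range(10): m.dwell(.01); s.append(m.current_force())
    return np.mean(s,0)
m.move_l([*T,.125],None,.1); m.move_l([*T,.112],None,.03); f0=fz(); z=.112
while z>.103:
    z-=.0007; m.move_l([*T,z],None,.02); f=fz()-f0
    if f[2]>2.5: break
print(z,f,m.current_ee_pos())
m.set_gripper(0.8,20); m.set_gripper(1.0)
m.move_l([*T,.26],None,.1)
m.move_ptp([.45,.15,.34],down(np.pi/2)); m.dwell(.3)
c=m.get_calibration("wrist");p,d=m.grab_frame("wrist");cv2.imwrite("pics/w6.png",p[:,:,::-1])
b=blob(p,(5,170,100),(14,255,255));print(b,[onplane(c,x[1],.146)[0].round(4) for x in b[:1]],m.current_time(),m.current_force())
E
```

```text
0.10639999999999995 [-0.52193913 -0.22235136  5.17263493] [0.57121748 0.22573612 0.10677754]
[(1596, [321.0, 268.9])] [array([0.5683, 0.2235, 0.146 ])] 41.0417 [0.75366296 0.77032015 0.08377747]
```

View pics/w6.png

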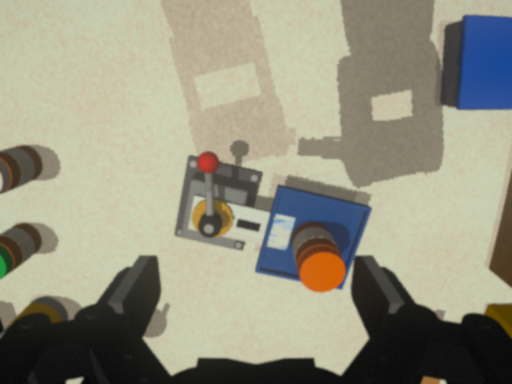

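The jar's lid is at (321,269) and its base is inside the tray. My measurement puts it at (0.568, 0.224), about 3 mm from the tray's centre. The ball at (207,161) shows the lever home, and the robot is clear of everything.

```bash
python3 -c "
from bench import manip as m
print(m.sign_off())"
```

```text
the job is handed in; nothing more can be done
None
```

I swung the lever clockwise until firm, held it at about 7.6 N for 1.5 s, and let go with it still home; then I stood the orange-lidded jar upright about 3 mm from the tray's centre and handed the job in at about 41 s (no verdict was returned).

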